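Free a seized plug gauge from its bore master and put both gauges away

TASK

A plug gauge has seized in the square bore master that sits in the gauge fixture. Keeping the swing clamp shut over the master, work the plug out by twisting it back and forth while pulling up gently, so that the loose fixture stays standing where it is on the bench, and stand the plug, handle up, in the round pocket of the wooden stand. Then swing the clamp fully open, lift the master out and lay it flat, bore upright, in the stand's square recess, without disturbing the other things on the bench.

Things in the scene. Friction and masses are not known exactly. Their poses are not given: they have to be found in the camera images.
- plug_grip (a point): middle of the plug gauge's handle: an aluminium block 14 mm thick (its x), 26 mm wide (its y), 38 mm tall, grooved edges, on a thin neck; 56 mm above the foot, 19 mm below the top; z = gauge axis, up. Below the neck a collar 28 mm across, 5 mm thick, rests on the master's top face; below it the 20 mm cylinder, 22 mm long. 0.14 kg. Starts with x along the master's x within 3 degrees.
- plug_foot (a point): centre of the plug's flat lower end, 20 mm across; starts 22 mm down the master's bore. A straight pull needs over 26 N and would lift or tip the fixture (from 17 N). Friction acts against the sliding direction (0.35 N m to turn it), so while it is turning a pull of 6 to 10 N raises it 2 to 3 mm per radian; the grip ends after 14 mm of rise.
- master_centre (a point): centre of the bore master: a plain ground steel block 52 x 52 mm, 28 mm tall, with a 20 mm bore from top to bottom; 14 mm above its underside; x, y square to its sides, z along the bore, up. It starts 8 mm deep in the fixture's square nest (0.5 mm play), so 20 mm of it stand out of the base. 0.5 kg.
- fixture_base (a point): centre of the top face of the gauge fixture's grey base, 100 mm (its x) by 150 mm (its y), 24 mm high on 4 mm rubber feet, standing loose on the bench by its weight (1.7 kg, 2.2 kg with the master). The nest's centre is 28 mm from here along +y; the clamp's pivot 18 mm along -y.
- clamp (a joint): swing clamp on the fixture: flat steel strap on an upright pivot, its top 10 mm above the master's top face. 0 = shut: its nose reaches 9 mm over the master, 1 mm above it, and holds it down. Grows (rad, counter-clockwise from above) to 1.57 = fully open against a stop, clear of the master; starts at 0 to 0.12. Light friction (0.03 N m); stays where left.
- clamp_knob (a point): middle of the clamp's upright black knob, 14 mm in diameter, 30 mm tall, on the strap's tail, 42 mm from the pivot; 15 mm below its top. Moves with the clamp: shut, it lies from the pivot along the fixture's -y (away from the master); open, along the fixture's +x.
- clamp_pivot (a point): point on the clamp's upright pivot axis, level with clamp_knob (in the air, 11 mm above the hexagon nut).
- stand_round (a point): centre of the mouth of the round pocket in the top face of the wooden gauge stand (90 mm along its x, 180 mm along its y, 36 mm high, fixed to the bench). The pocket is 29 mm in diameter, 18 mm deep with a flat floor, on which the plug stands on its foot. z up.
- stand_square (a point): centre of the floor of the stand's square recess, 60 x 60 mm, 8 mm deep, sides along the stand's x and y; 90 mm from the round pocket along the stand's -y.
- test_block: bystander: small ground steel setting block 40 x 50 x 25 mm with four small holes in its top, lying loose; origin at the centre of its underside.
- marker_black: bystander: slim black marker pen, 136 mm long (its y), 13 mm thick, lying loose between fixture and stand; origin at the middle of its length, on its underside.
There are look-alikes about, which are no part of the job. Leave any blue look-alike of the part that bears fixture_base alone. What is shaped like the part that bears master_centre but blue or turquoise is not meant.

How it is judged:
On the way, in this order (a step that is already met when the one before it is completed fails the run):
1. the plug has been turned more than 11 degrees in the bore while still in it (angle between the x axis of plug_grip and the x axis of master_centre, either way round above 0.2 rad and z of plug_foot in the frame of master_centre below 0.006 m).
2. the plug has been turned back to within 7 degrees of square, still in the bore (angle between the x axis of plug_grip and the x axis of master_centre, either way round below 0.12 rad and z of plug_foot in the frame of master_centre below 0.006 m).
3. the plug is right out of the bore, with the clamp still shut over the master (z of plug_foot in the frame of master_centre above 0.017 m and value of joint clamp below 0.35 rad), for 0.1 s.
4. the plug stands released in the round pocket of the stand (horizontal distance between plug_foot and stand_round below 0.006 m and z of plug_foot in the frame of stand_round below -0.0155 m and angle between plug_grip's own z axis and vertical below 0.1 rad and contact force between the fingers and plug below 0.1 N), for 0.2 s.
5. the clamp is swung open (value of joint clamp above 1.35 rad), for 0.1 s.
At the end, for the whole second after the job is handed in: Plug upright (6 degrees) in the round pocket, foot at least 15.5 mm below its mouth, within 6 mm of its axis; master flat (3.5 degrees) on the floor of the square recess, within 2.5 mm in height and 6.5 mm of its centre; clamp open over 1.35 rad; both gauges released and at rest (all of step 4 and linear speed of each of plug, master below 0.02 m/s and horizontal distance between master_centre and stand_square below 0.0065 m and z of master_centre in the frame of stand_square below 0.0165 m and angle between master_centre's own z axis and vertical below 0.06 rad and contact force between the fingers and master below 0.1 N and value of joint clamp above 1.35 rad); the robot touches nothing.
It fails at once if the fixture is lifted (its base more than 6 mm up) or tipped (more than 4 degrees) (height (world z) of fixture_base above 0.036 m or angle between fixture_base's own z axis and vertical above 0.07 rad).
It fails at once if the fixture is dragged more than 40 mm from where it stood (distance of fixture_base from where it was at the start of the episode above 0.04 m).
It fails at once if a bystander is pushed more than 30 mm (distance of any of test_block, marker_black from where it was at the start of the episode above 0.03 m).
It also fails if it takes over 72 s, if anything falls off the work surface, if the arm or the gripper's body presses on something with over 40 N, if the wrist force passes 120 N, or if a joint passes its speed limit or range.

ROBOT

A 6-joint arm with a two-finger parallel gripper is mounted at the origin on a cart in front of the work surface, level with it; the furniture and walls round the work are solid. World frame = base frame: x ahead of the robot, y to its left, z up, the work surface at z = 0. Lengths are in m, angles in rad, forces in N, time in s.
With the tool pointing down it reaches from about 0.3 to 0.85 m from the base axis. Payload 5.4 kg.
Tool frame: the origin (TCP) lies at the very end of the fingers, on their centre line; the grasp point (between the pads) lies 19 mm behind it; z points along the fingers, y is the line along which they close (so a half turn about z gives the same grasp; the last joint's range is limited). The gripper opens to 85 mm and grips with 20 to 120 N. Pads are 22 mm wide; open, the fingers measure 114 mm over their backs; the gripper's body (76 mm by 85 mm) begins 54 mm behind the grasp point. The pads swing forward as they close: fully open they stand 13 mm farther back than shut.
Start: joints at [1.117, 0.158, 1.597, -0, 1.386, -0.21], TCP at [0.139, 0.558, 0.231] pointing down, gripper open.
Joint ranges: [-2.91, 2.91], [-0.94, 2.29], [0.18, 2.7], [-1.29, 4.43], [0.17, 2.64], [-3, 3]. Speed limits (rad/s): [2.57, 2.57, 3.14, 3.14, 3.14, 3.14].

INTERFACE

Orientations are given as a unit quaternion [x, y, z, w].
In Python, from bench import robot gives the robot as it stands.
- The arm moves only by the tool arm_command, never from a script. Its argument "targets" is one flat list of numbers, 7 for each row, row after row: the turn, a rotation vector about the tool's x, y, z in units of 90 degrees (1.0 is 90 degrees), then the shift along the tool's x, y, z in units of 25 cm (1.0 is 25 cm), then the closure, from -1 (fully open) to 1 (shut). In form: [rx, ry, rz, tx, ty, tz, grip, rx, ry, rz, tx, ty, tz, grip, ...]. A call has 1 to 12 rows; each row is the pose to reach, as a shift and turn from the pose commanded when the call began, along the tool's axes at that moment; what a row does not reach only later rows make up. A row lasts 1/8 s, in which the tool goes at most 62.5 mm and 10.7 degrees, less where a joint would pass 70% of its speed; a pose out of reach is approached as far as the arm can. A call with a number of a shift or a turn outside -1 to 1 is refused whole. A call with a gripper value outside its range is refused whole. The fingers move at their own pace and stop on an object; "newtons" is the grip in N (left out, the last holds). Time passes only in rows, so rows that repeat a pose let the fingers close. It gives the time, the measured TCP pose, the force, the opening and the grip force at its end, in the units of the state.
- robot.state(): the state, without advancing time (a new reading comes with each control period).
- robot.capture(name): name is "scene" or "side" or "wrist"; returns a dict with "frame" (400x640x3 uint8, red, green, blue), "depth" (400x640 float32, m along the optical axis (not along the pixel's ray), 0 where there is no reading), "fov_y" (degrees; the focal length in pixels is half the picture's height over the tangent of half this angle, whatever the lens; pixels are square), "cx", "cy" (the principal point, pixels), "extrinsics" (4x4, takes a point from world to camera coordinates). Camera axes: x right, y up, looking along -z (the intrinsics and any distortion apply to the point x, -y, -z); pixel columns grow to the right and rows downward; lengths in m; the calibration is good to about 2 mm. A picture is of the moment at which its call begins.
- robot.finish_job(): hands the job in; it is judged then, once.
The state is a dict: "time_s": time; "qpos": joint angles; "joint_vel": joint speeds; "joint_efforts": joint torques, N m; "tool_pos": TCP position; "eef_rot": TCP orientation; "ft_force": force on the tool from outside, world axes, zero at the start; "torque": the same for the moment, N m; "grip_width": opening from 0.0 (shut) to 1.0 (fully open); "grasp_force": force on a finger pad.
Only numpy, scipy, OpenCV 4.12 (cv2) and the standard library are available. Lean on these libraries where they do the work, as an engineer would, in place of code of your own. Each camera call takes 0.05 s, during which the arm holds its last target. There are 200 camera calls.

## Working session

There is one attempt and no reset: what is moved stays moved. The work goes in short steps, Python scripts to look and compute and a tool call to move; the robot and the scene stay as the last step left them, time stands still between calls to the robot, and variables do not carry over. Pictures are saved under pics/ and viewed, at most 13 in all, crops included, and the job is handed in when it is done.

Besides the shell and the picture viewer there is one more tool, called as a command line: name --argument value ..., lists and objects as JSON in quotes. arm_command: Moves the arm, as the interface text tells. Shifts and turns lie within -1 to 1; 1 stands for 25 cm of shift or 90 degrees of turn. Its arguments: {"type":"object","properties":{"targets":{"type":"array"},"newtons":{"type":"number"}},"required":["targets"]}

```bash
mkdir -p pics; ls; cat > h.py <<'E'
import numpy as np, cv2
from bench import robot
def cap(n):
    c=robot.capture(n); np.savez(''+n+'.npz',**{k:np.array(v) for k,v in c.items()}); return c
def load(n): 
    d=np.load(''+n+'.npz'); return {k:d[k] for k in d}
def f(c): return 200/np.tan(np.radians(float(c['fov_y']))/2)
def ray(c,u,v):
    F=f(c); E=np.array(c['extrinsics']); R=E[:3,:3];t=E[:3,3]
    d=np.array([(u-c['cx'])/F,-(v-c['cy'])/F,-1.]); return -R.T@t, R.T@d
def atz(c,u,v,z):
    o,d=ray(c,u,v); return o+d*(z-o[2])/d[2]
def atd(c,u,v):
    o,d=ray(c,u,v); return o+d*c['depth'][int(round(v)),int(round(u))]
def cloud(c):
    F=f(c);E=np.array(c['extrinsics']);v,u=np.mgrid[:400,:640];D=c['depth']
    p=np.stack([(u-c['cx'])/F*D,-(v-c['cy'])/F*D,-D],-1); return (p-E[:3,3])@E[:3,:3]
def proj(c,p):
    E=np.array(c['extrinsics']);q=E[:3,:3]@np.array(p)+E[:3,3];F=f(c)
    return c['cx']+F*q[0]/-q[2], c['cy']-F*q[1]/-q[2]
def save(c,name,box=None,s=1):
    im=np.array(c['frame'])[:,:,::-1]
    if box: x0,y0,x1,y1=box; im=im[y0:y1,x0:x1]
    cv2.imwrite('pics/'+name,cv2.resize(im,None,fx=s,fy=s,interpolation=cv2.INTER_CUBIC))
E
python3 - <<'E'
from h import *
for n in ['scene','side','wrist']:
    c=cap(n); print(n,c['fov_y'],c['cx'],c['cy'],[k for k in c],ray(c,320,200))
a=np.vstack([load('scene')['frame'],load('side')['frame']])[:,:,::-1]
cv2.imwrite('pics/s0.png',load('scene')['frame'][:,:,::-1])
cv2.imwrite('pics/w0.png',load('wrist')['frame'][:,:,::-1])
cv2.imwrite('pics/d0.png',load('side')['frame'][:,:,::-1])
E
```

```text
pics
scene 50.65103846233652 309.5275622829669 201.05872303571726 ['frame', 'depth', 'fov_y', 'cx', 'cy', 'extrinsics'] (array([-0.08007932, -0.65592697,  0.60693762]), array([ 0.53215781,  0.72135625, -0.44392967]))
side 55.156495488507126 317.92822180151575 206.3492454836979 ['frame', 'depth', 'fov_y', 'cx', 'cy', 'extrinsics'] (array([0.53572491, 1.18859862, 0.82205207]), array([ 0.00308391, -0.80178799, -0.5978551 ]))
wrist 62.48681735880011 321.05091917905963 196.95973151472762 ['frame', 'depth', 'fov_y', 'cx', 'cy', 'extrinsics'] (array([0.06832109, 0.57585189, 0.37194263]), array([ 0.28821502, -0.07670523, -0.95453843]))
```

View pics/s0.png

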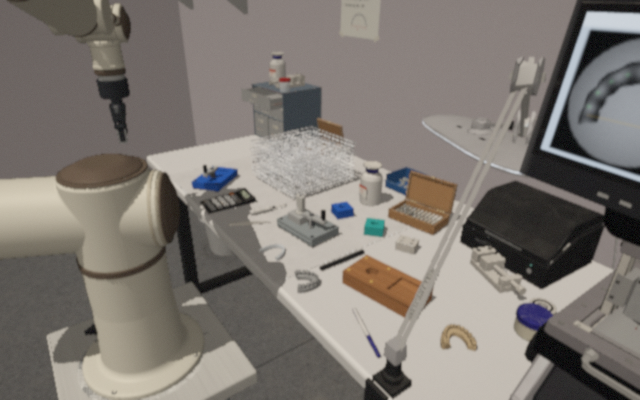

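View pics/d0.png

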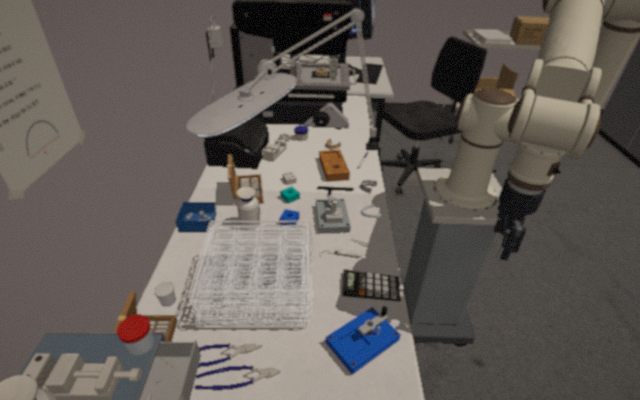

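The scene picture shows the grey fixture at (308,225), the stand at (387,285), the black marker at (342,259) and the steel test block at (407,243). There are look-alikes: a blue fixture at (215,178), a blue block at (342,210) and a turquoise block at (374,227). The fixture meant is the grey one, with the plug and clamp. I'll confirm it in a crop.

```bash
python3 - <<'E'
from h import *
c=load('scene'); save(c,'s1.png',(265,180,445,320),4.4)
for n,pts in [('scene',[(308,225),(300,205),(387,285),(370,268),(407,243),(342,259),(322,214)]),('side',[(332,215),(333,165),(335,190),(289,178)])]:
    c=load(n)
    for p in pts: print(n,p,atd(c,*p).round(3))
E
```

```text
scene (308, 225) [0.494 0.176 0.03 ]
scene (300, 205) [0.491 0.21  0.078]
scene (387, 285) [ 0.482 -0.143  0.033]
scene (370, 268) [ 0.494 -0.075  0.033]
scene (407, 243) [ 0.652 -0.041  0.026]
scene (342, 259) [0.486 0.016 0.01 ]
scene (322, 214) [0.507 0.13  0.08 ]
side (332, 215) [0.499 0.233 0.051]
side (333, 165) [ 0.494 -0.097  0.036]
side (335, 190) [ 0.485  0.016 -0.003]
side (289, 178) [ 0.66  -0.014  0.023]
```

View pics/s1.png

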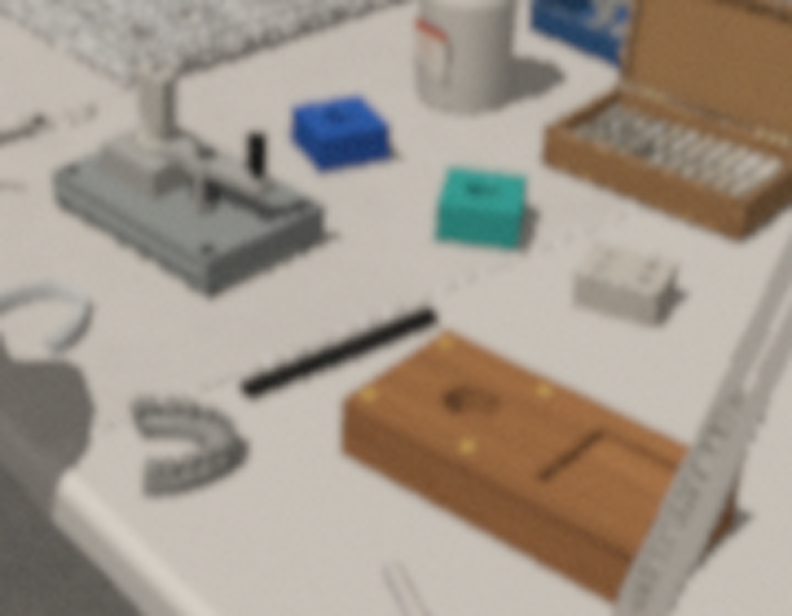

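The crop confirms it: the grey fixture carries the plug and steel master with the clamp shut. The stand's round pocket is at crop (470,402) and its square recess at crop (620,470). Next I'll check clearances and the tool frame for a view from above.

```bash
python3 - <<'E'
from h import *
from scipy.spatial.transform import Rotation as R
s=robot.state(); print({k:np.round(v,3) for k,v in s.items()})
T=R.from_quat(s['eef_rot']).as_matrix(); print(T.round(3))
c=load('wrist'); o,d=ray(c,c['cx'],c['cy']); print('cam in tool',T.T@(o-s['tool_pos']),T.T@d)
E=c['extrinsics'][:3,:3].T; print('cam right,up in tool',(T.T@E).round(3))
for n in ['scene','side']:
    P=cloud(load(n)); m=(P[...,2]>0.09)&(P[...,2]<1.0)&(P[...,0]>0.25)&(P[...,0]<0.9)&(abs(P[...,1])<0.7)
    q=P[m]; 
    # max height grid 10cm
    for x in np.arange(.25,.9,.1):
        print(n,round(x,2),[ (round(float(z.min()),2),round(float(z.max()),2)) if len(z:=q[(abs(q[:,0]-x-.05)<.05)&(abs(q[:,1]-y-.05)<.05)][:,2])>5 else 0 for y in np.arange(-.4,.7,.1)])
E
```

```text
{'time_s': np.float64(0.15), 'qpos': array([ 1.117,  0.159,  1.598, -0.   ,  1.386, -0.21 ]), 'joint_vel': array([ 0.   , -0.003, -0.001,  0.   , -0.001,  0.   ]), 'joint_efforts': array([-0.0000e+00, -3.9638e+01, -3.3178e+01, -0.0000e+00,  6.0000e-03,
        0.0000e+00]), 'tool_pos': array([0.139, 0.558, 0.231]), 'eef_rot': array([ 0.122,  0.993, -0.001, -0.   ]), 'ft_force': array([-0.316, -0.415,  0.469]), 'torque': array([ 0.017,  0.045, -0.015]), 'grasp_force': np.float64(0.0), 'grip_width': np.float64(0.999)}
[[-0.97   0.241 -0.001]
 [ 0.241  0.97  -0.001]
 [ 0.    -0.001 -1.   ]]
cam in tool [ 0.0726518   0.00057599 -0.14139019] [-2.89652927e-01 -3.23304397e-04  9.57131693e-01]
cam right,up in tool [[ 0.     0.957  0.29 ]
 [ 1.    -0.     0.   ]
 [ 0.     0.29  -0.957]]
scene 0.25 [(0.09, 0.21), 0, 0, 0, 0, 0, 0, 0, 0, 0, 0]
scene 0.35 [(0.15, 0.54), 0, 0, 0, 0, 0, 0, 0, 0, 0, 0]
scene 0.45 [(0.43, 0.48), 0, 0, 0, 0, 0, (0.09, 0.1), 0, 0, 0, 0]
scene 0.55 [(0.41, 0.47), (0.3, 0.45), 0, 0, 0, 0, 0, (0.09, 0.14), (0.09, 0.14), (0.09, 0.14), (0.09, 0.14)]
scene 0.65 [0, (0.29, 0
[... 384 characters left out ...]
 0.25 [(0.09, 0.2), 0, 0, 0, 0, 0, 0, 0, 0, 0, 0]
side 0.35 [(0.14, 0.54), 0, 0, 0, 0, 0, 0, 0, 0, 0, (0.09, 0.09)]
side 0.45 [(0.43, 0.53), 0, 0, 0, 0, 0, (0.09, 0.11), 0, 0, 0, (0.11, 0.11)]
side 0.55 [(0.42, 0.48), (0.39, 0.47), 0, 0, 0, 0, 0, (0.09, 0.14), (0.09, 0.14), (0.09, 0.14), (0.1, 0.14)]
side 0.65 [(0.31, 0.32), (0.3, 0.43), (0.28, 0.37), (0.28, 0.3), 0, 0, (0.09, 0.13), (0.09, 0.14), (0.1, 0.14), (0.09, 0.14), (0.09, 0.14)]
side 0.75 [(0.09, 0.13), (0.09, 0.39), (0.09, 0.39), (0.09, 0.34), (0.12, 0.3), (0.09, 0.29), (0.09, 0.13), (0.09, 0.14), (0.09, 0.14), (0.1, 0.14), (0.09, 0.14)]
side 0.85 [0, (0.14, 0.15), (0.09, 0.3), (0.09, 0.3), (0.09, 0.3), (0.12, 0.29), 0, 0, 0, 0, 0]
```

arm_command --targets '[0,0,0.4,-0.44,-0.33,-0.22,-1,0,0,0.79,-0.887,-0.661,-0.22,-1,0,0,0.79,-0.887,-0.661,-0.22,-1,0,0,0.79,-0.887,-0.661,-0.22,-1,0,0,0.79,-0.887,-0.661,-0.22,-1,0,0,0.79,-0.887,-0.661,-0.22,-1,0,0,0.79,-0.887,-0.661,-0.22,-1]'

```text
time_s: 1.02
tool_pos: [0.3144, 0.3435, 0.2861]
eef_rot: [0.678, 0.735, -0.0, -0.0]
ft_force: [-0.2, -0.7, 0.3]
grip_width: 0.999
grasp_force: 0.0
```

arm_command --targets '[0,0,0,-0.913,0.623,-0.22,-1,0,0,0,-0.913,0.623,-0.22,-1,0,0,0,-0.913,0.623,-0.22,-1,0,0,0,-0.913,0.623,-0.22,-1,0,0,0,-0.913,0.623,-0.22,-1,0,0,0,-0.913,0.623,-0.22,-1,0,0,0,-0.913,0.623,-0.22,-1,0,0,0,-0.913,0.623,-0.22,-1]'

```text
time_s: 2.02
tool_pos: [0.4882, 0.131, 0.341]
eef_rot: [0.675, 0.737, -0.0, -0.0]
ft_force: [0.2, 0.1, -0.4]
grip_width: 1.0
grasp_force: 0.0
```

```bash
python3 - <<'E'
from h import *
s=robot.state(); print({k:np.round(v,3) for k,v in s.items()})
c=cap('wrist'); save(c,'w1.png',None,1.25)
E
```

```text
{'time_s': np.float64(2.025), 'qpos': array([ 0.023, -0.075,  1.624,  0.   ,  1.594, -0.065]), 'joint_vel': array([ 0.002, -0.001, -0.003, -0.002, -0.002, -0.003]), 'joint_efforts': array([-3.4100e-01, -3.1181e+01, -3.4429e+01, -1.3000e-02, -5.0000e-03,
        3.0000e-03]), 'tool_pos': array([0.488, 0.131, 0.341]), 'eef_rot': array([ 0.675,  0.737, -0.   , -0.   ]), 'ft_force': array([ 0.153,  0.07 , -0.385]), 'torque': array([ 0.005,  0.049, -0.021]), 'grasp_force': np.float64(0.0), 'grip_width': np.float64(1.0)}
```

View pics/w1.png

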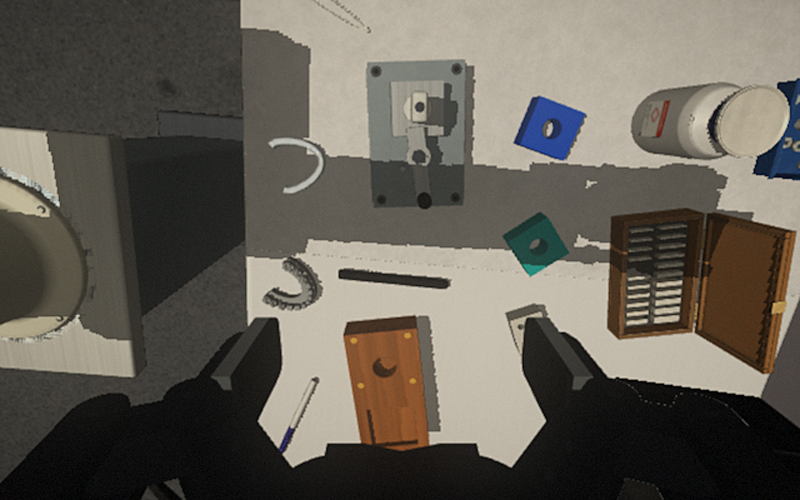

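The wrist view shows the handle at (420,106), the knob at (424,200), the nut at (419,157), the stand pocket at (385,367) and the recess partly hidden at (395,425). I'll fit these from depth.

```bash
python3 - <<'E'
from h import *
def rect(P,m,lab):
    q=P[m]
    r=cv2.minAreaRect((q[:,:2]*1000).astype(np.float32)); print(lab,len(q),'mean',q.mean(0).round(4),'rect',np.round(r[0],1),np.round(r[1],1),round(r[2],1))
c=load('wrist'); P=cloud(c)
def box(x0,x1,y0,y1,z0,z1,P): return (P[...,0]>x0)&(P[...,0]<x1)&(P[...,1]>y0)&(P[...,1]<y1)&(P[...,2]>z0)&(P[...,2]<z1)
v,u=np.mgrid[:400,:640]; 
rect(P,box(.42,.58,.08,.3,.022,.034,P),'base')
rect(P,box(.42,.58,.08,.3,.045,.052,P),'master')
rect(P,box(.45,.55,.16,.3,.095,.106,P),'handle')
rect(P,box(.45,.56,.06,.2,.06,.1,P),'knob+strap>.06')
for n in ['wrist','scene','side']:
    c=load(n);P=cloud(c); 
    m=box(.38,.62,-.26,.0,.030,.042,P)
    if n=='wrist': m&=v<350
    rect(P,m,'stand '+n)
    rect(P,box(.38,.62,-.26,.0,.015,.031,P)&((v<350)|(n!='wrist')),'standlow '+n)
    rect(P,box(.42,.58,.08,.3,.022,.034,P),'base '+n)
c=load('wrist')
for p in [(420,106),(424,200),(419,157),(385,367),(376,72),(457,69),(380,199),(457,198),(354,341),(413,380),(361,385),(405,324)]:
    a,b=p[0]/1.25,p[1]/1.25; print(p,atd(c,a,b).round(4), 'z28',atz(c,a,b,.028).round(4)[:2],'z36',atz(c,a,b,.036).round(4)[:2])
for n in ['scene','side','wrist']:
    c=load(n); P=cloud(c); m=box(.42,.58,.0,.08,-.01,.01,P)&(c['depth']>0); print(n,'table z',np.median(P[m][:,2]))
h=np.array(load('wrist')['frame'])[:,:,::-1]
a=cv2.resize(h[30:180,280:390],None,fx=5,fy=5,interpolation=cv2.INTER_CUBIC)[:, :]
cv2.imwrite('pics/w1c.png',cv2.resize(h[40:175,285:385],None,fx=4.4,fy=4.4,interpolation=cv2.INTER_CUBIC))
E
```

```text
base 6127 mean [0.5006 0.1929 0.0284] rect [501.2 191.7] [100.3 150.1] 6.7
master 1277 mean [0.4971 0.2211 0.0483] rect [499.2 203.9] [51.  82.8] 6.6
handle 307 mean [0.4978 0.2194 0.1011] rect [498.1 219.1] [13.3 25.1] 5.4
knob+strap>.06 233 mean [0.5079 0.1522 0.0742] rect [504.8 162.7] [15.4 73.3] 11.6
stand wrist 3857 mean [ 0.4905 -0.0993  0.0347] rect [ 493.6 -117.4] [ 90.2 162.6] 11.2
standlow wrist 1445 mean [ 0.4936 -0.1305  0.0247] rect [484.9 -86.4] [120.5 243.8] 29.0
base wrist 6127 mean [0.5006 0.1929 0.0284] rect [501.2 191.7] [100.3 150.1] 6.7
stand scene 1519 mean [ 0.4863 -0.1146  0.035 ] rect [ 493.6 -127. ] [ 94.7 181. ] 10.4
standlow scene 901 mean [ 0.4791 -0.1474  0.025 ] rect [ 465.2 -105.9] [ 89.9 259. ] 23.5
base scene 706 mean [0.4866 0.1654 0.0283] rect [500.1 189.6] [104.7 153.6] 7.4
stand side 483 mean [ 0.4922 -0.1119  0.0358] rect [ 493.  -126.3] [ 92.5 186.8] 11.4
standlow side 221 mean [ 0.4924 -0.1078  0.025 ] rect [485.9 -92. ] [119.1 248. ] 27.7
base side 611 mean [0.501  0.2055 0.0296] rect [500.  193.3] [101.3 156.8] 6.8
(420, 106) [0.498  0.2193
[... 302 characters left out ...]
 0.0303] z28 [0.4528 0.2509] z36 [0.4534 0.2501]
(457, 69) [0.5349 0.2609 0.0285] z28 [0.5349 0.261 ] z36 [0.534 0.26 ]
(380, 199) [0.4665 0.1211 0.0306] z28 [0.4664 0.1206] z36 [0.4667 0.1221]
(457, 198) [0.5513 0.1297 0.0311] z28 [0.5517 0.1292] z36 [0.5505 0.1306]
(354, 341) [ 0.448  -0.0545  0.0364] z28 [ 0.4473 -0.0594] z36 [ 0.4479 -0.0547]
(413, 380) [ 0.5247 -0.1032  0.0359] z28 [ 0.5255 -0.1086] z36 [ 0.5247 -0.1031]
(361, 385) [ 0.4601 -0.117   0.0348] z28 [ 0.4597 -0.1219] z36 [ 0.4601 -0.1161]
(405, 324) [ 0.5084 -0.0336  0.0222] z28 [ 0.5081 -0.0306] z36 [ 0.5077 -0.0264]
scene table z 0.0002713555352050701
side table z 0.0012847561028082712
wrist table z -0.00042150695350288834
```

View pics/w1c.png

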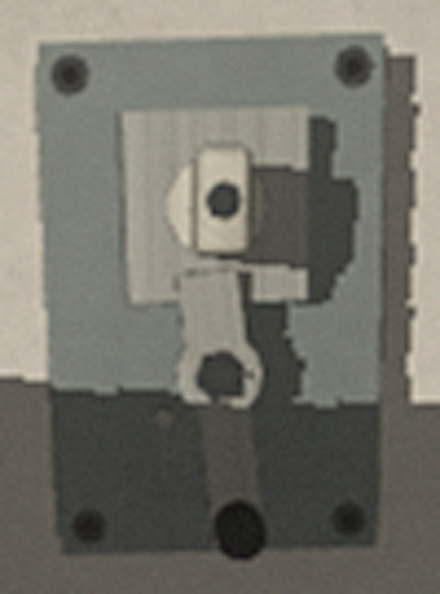

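Measured: base centre (0.501,0.192), yaw 6.7°. Handle (0.498,0.219), top at 0.101, as given. I'm going to the handle, closing across its 14 mm thickness.

arm_command --targets '[0,0,-0.012,0.348,0.07,0.3,-1,0,0,-0.012,0.348,0.07,0.3,-1,0,0,-0.012,0.348,0.07,0.844,-1,0,0,-0.012,0.348,0.07,0.844,-1,0,0,-0.012,0.348,0.07,0.844,-1,0,0,-0.012,0.348,0.07,0.844,-1,0,0,-0.012,0.348,0.07,0.844,-1]' --newtons 70

```text
time_s: 2.95
tool_pos: [0.5012, 0.2188, 0.1338]
eef_rot: [0.669, 0.743, 0.002, 0.002]
ft_force: [-0.1, -0.6, -0.7]
grip_width: 1.0
grasp_force: 0.0
```

arm_command --targets '[0,0,0,0,0,0.13,-1,0,0,0,0,0,0.256,-1,0,0,0,0,0,0.256,-1,0,0,0,0,0,0.256,-1]'

```text
time_s: 3.45
tool_pos: [0.5008, 0.2186, 0.0689]
eef_rot: [0.669, 0.743, 0.002, 0.001]
ft_force: [-0.6, -0.7, 0.6]
grip_width: 1.004
grasp_force: 0.0
```

arm_command --targets '[0,0,0,0,0,0,0.2,0,0,0,0,0,0,1,0,0,0,0,0,0,1,0,0,0,0,0,0,1,0,0,0,0,0,0,1,0,0,0,0,0,0,1]'

```text
time_s: 4.2
tool_pos: [0.4976, 0.2182, 0.0661]
eef_rot: [0.669, 0.743, -0.001, -0.001]
ft_force: [-5.3, -1.6, 4.8]
grip_width: 0.155
grasp_force: 68.2
```

```bash
python3 - <<'E'
from h import *
s=robot.state(); print({k:np.round(v,3) for k,v in s.items()})
E
```

```text
{'time_s': np.float64(4.2), 'qpos': array([0.191, 0.271, 1.817, 0.   , 1.057, 0.086]), 'joint_vel': array([-0.002,  0.001, -0.001,  0.   ,  0.001, -0.002]), 'joint_efforts': array([-8.6500e-01, -3.8020e+01, -2.9589e+01, -1.1400e-01, -1.5980e+00,
       -2.7000e-02]), 'tool_pos': array([0.498, 0.218, 0.066]), 'eef_rot': array([ 0.669,  0.743, -0.001, -0.001]), 'ft_force': array([-5.313, -1.55 ,  4.75 ]), 'torque': array([-0.19 ,  0.881, -0.088]), 'grasp_force': np.float64(68.176), 'grip_width': np.float64(0.155)}
```

arm_command --targets '[0,0,0.06,0,0,-0.004,1,0,0,0.12,0,0,-0.006,1,0,0,0.18,0,0,-0.008,1,0,0,0.24,0,0,-0.009,1,0,0,0.3,0,0,-0.01,1,0,0,0.35,0,0,-0.01,1]'

```text
time_s: 4.95
tool_pos: [0.4969, 0.2179, 0.0667]
eef_rot: [0.846, 0.533, -0.002, -0.001]
ft_force: [-1.0, -0.1, -6.6]
grip_width: 0.156
grasp_force: 68.0
```

```bash
python3 - <<'E'
from h import *
s=robot.state(); print({k:np.round(s[k],4) for k in ['tool_pos','eef_rot','ft_force','torque','grip_width']})
E
```

```text
{'tool_pos': array([0.4969, 0.2179, 0.0667]), 'eef_rot': array([ 8.461e-01,  5.330e-01, -2.000e-03, -7.000e-04]), 'ft_force': array([-0.9885, -0.0517, -6.6111]), 'torque': array([0.0427, 0.26  , 0.3617]), 'grip_width': np.float64(0.1562)}
```

Stiffness is about 6 N/mm and the pull is 6.6 N, as wanted. I'll twist back through 63° while raising at about the expected rate.

arm_command --targets '[0,0,-0.08,0,0,-0.002,1,0,0,-0.16,0,0,-0.003,1,0,0,-0.24,0,0,-0.0045,1,0,0,-0.32,0,0,-0.0055,1,0,0,-0.4,0,0,-0.007,1,0,0,-0.48,0,0,-0.008,1,0,0,-0.56,0,0,-0.0095,1,0,0,-0.64,0,0,-0.0105,1,0,0,-0.7,0,0,-0.0115,1]'

```text
time_s: 6.08
tool_pos: [0.4968, 0.2183, 0.0689]
eef_rot: [0.441, 0.897, -0.001, -0.002]
ft_force: [0.2, 2.1, -12.3]
grip_width: 0.153
grasp_force: 68.1
```

arm_command --targets '[0,0,0.08,0,0,0.001,1,0,0,0.16,0,0,0.0,1,0,0,0.24,0,0,-0.001,1,0,0,0.32,0,0,-0.002,1,0,0,0.4,0,0,-0.003,1,0,0,0.48,0,0,-0.004,1,0,0,0.56,0,0,-0.005,1,0,0,0.64,0,0,-0.0065,1,0,0,0.72,0,0,-0.0075,1,0,0,0.8,0,0,-0.0085,1]'

```text
time_s: 7.32
tool_pos: [0.4966, 0.2177, 0.0711]
eef_rot: [0.886, 0.464, -0.002, -0.001]
ft_force: [0.4, -0.3, -10.0]
grip_width: 0.153
grasp_force: 67.9
```

```bash
python3 - <<'E'
from h import *
s=robot.state(); print({k:np.round(s[k],4) for k in ['qpos','tool_pos','eef_rot','ft_force','torque','grip_width']})
c=cap('wrist'); save(c,'w2.png',(160,0,560,300),2)
P=cloud(c);m=(abs(P[...,0]-.5)<.08)&(abs(P[...,1]-.19)<.11)&(abs(P[...,2]-.028)<.008);q=P[m]
print(np.median(q[:,2]),cv2.minAreaRect((q[:,:2]*1000).astype(np.float32)))
E
```

```text
{'qpos': array([ 1.9040e-01,  2.6210e-01,  1.8163e+00, -5.0000e-04,  1.0682e+00,
        7.9580e-01]), 'tool_pos': array([0.4966, 0.2177, 0.0711]), 'eef_rot': array([ 8.857e-01,  4.643e-01, -2.500e-03, -5.000e-04]), 'ft_force': array([  0.3559,  -0.3426, -10.0006]), 'torque': array([-0.0765,  0.0385,  0.3355]), 'grip_width': np.float64(0.1531)}
0.02846486225094534 ((500.8248291015625, 190.74388122558594), (101.35931396484375, 150.87448120117188), 6.631941318511963)
```

View pics/w2.png

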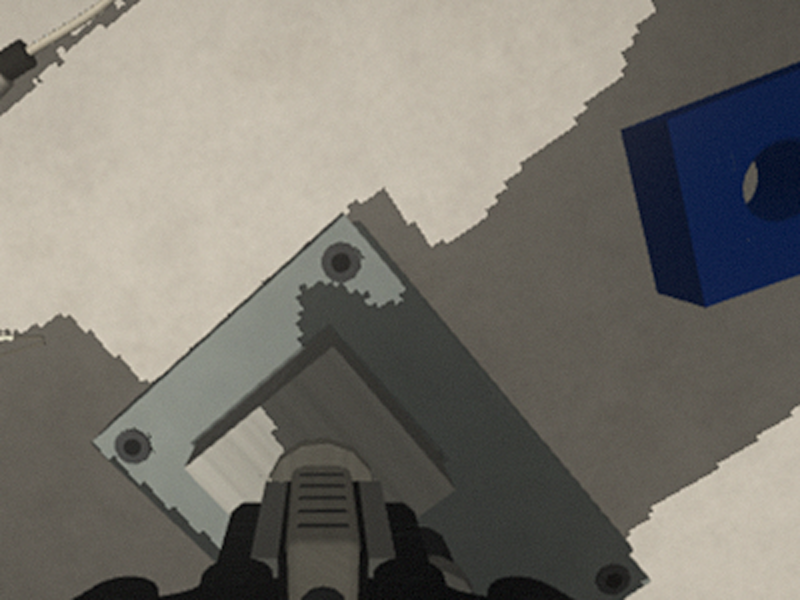

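The crop shows the handle at (322,500) turning with the fingers. The fixture hasn't moved (centre and yaw unchanged), and the plug is up about 5 mm. Continuing.

arm_command --targets '[0,0,-0.08,0,0,0.0,1,0,0,-0.16,0,0,-0.001,1,0,0,-0.24,0,0,-0.002,1,0,0,-0.32,0,0,-0.003,1,0,0,-0.4,0,0,-0.004,1,0,0,-0.48,0,0,-0.005,1,0,0,-0.56,0,0,-0.006,1,0,0,-0.64,0,0,-0.007,1,0,0,-0.72,0,0,-0.008,1,0,0,-0.8,0,0,-0.009,1,0,0,-0.88,0,0,-0.01,1]'

```text
time_s: 8.75
tool_pos: [0.4971, 0.2184, 0.0741]
eef_rot: [0.383, 0.924, -0.001, -0.002]
ft_force: [0.5, 1.8, -10.3]
grip_width: 0.158
grasp_force: 68.5
```

arm_command --targets '[0,0,0.08,0,0,0.0,1,0,0,0.16,0,0,-0.001,1,0,0,0.24,0,0,-0.002,1,0,0,0.32,0,0,-0.003,1,0,0,0.4,0,0,-0.004,1,0,0,0.48,0,0,-0.005,1,0,0,0.56,0,0,-0.006,1,0,0,0.64,0,0,-0.007,1,0,0,0.72,0,0,-0.008,1,0,0,0.8,0,0,-0.009,1,0,0,0.88,0,0,-0.01,1]'

```text
time_s: 10.12
tool_pos: [0.4969, 0.2178, 0.0768]
eef_rot: [0.885, 0.465, -0.002, -0.001]
ft_force: [-1.4, -0.6, -8.2]
grip_width: 0.152
grasp_force: 68.3
```

arm_command --targets '[0,0,-0.08,0,0,-0.001,1,0,0,-0.16,0,0,-0.002,1,0,0,-0.24,0,0,-0.003,1,0,0,-0.32,0,0,-0.004,1,0,0,-0.4,0,0,-0.005,1,0,0,-0.48,0,0,-0.006,1,0,0,-0.56,0,0,-0.007,1,0,0,-0.64,0,0,-0.008,1,0,0,-0.72,0,0,-0.009,1,0,0,-0.8,0,0,-0.01,1,0,0,-0.88,0,0,-0.011,1]'

```text
time_s: 11.5
tool_pos: [0.4974, 0.2184, 0.0799]
eef_rot: [0.382, 0.924, -0.0, -0.002]
ft_force: [-1.5, 1.2, -8.2]
grip_width: 0.151
grasp_force: 68.6
```

arm_command --targets '[0,0,0.08,0,0,0.0,1,0,0,0.16,0,0,-0.001,1,0,0,0.24,0,0,-0.002,1,0,0,0.32,0,0,-0.003,1,0,0,0.4,0,0,-0.005,1,0,0,0.45,0,0,-0.006,1]'

```text
time_s: 12.25
tool_pos: [0.4974, 0.2182, 0.0821]
eef_rot: [0.681, 0.732, -0.001, -0.001]
ft_force: [-3.0, 0.2, -3.4]
grip_width: 0.161
grasp_force: 69.1
```

```bash
python3 - <<'E'
from h import *
s=robot.state(); print({k:np.round(s[k],4) for k in ['tool_pos','eef_rot','ft_force','torque','grip_width']})
E
```

```text
{'tool_pos': array([0.4974, 0.2182, 0.0821]), 'eef_rot': array([ 0.681 ,  0.7323, -0.0013, -0.0012]), 'ft_force': array([-3.0202,  0.1924, -3.3623]), 'torque': array([-0.0235,  0.6658,  0.0748]), 'grip_width': np.float64(0.1606)}
```

The grip is broken (rise 16 mm, force down to about the plug's weight). Lifting straight out slowly.

arm_command --targets '[0,0,0,0,0,-0.012,1,0,0,0,0,0,-0.024,1,0,0,0,0,0,-0.036,1,0,0,0,0,0,-0.05,1,0,0,0,0,0,-0.08,1,0,0,0,0,0,-0.12,1,0,0,0,0,0,-0.2,1,0,0,0,0,0,-0.3,1,0,0,0,0,0,-0.4,1,0,0,0,0,0,-0.4,1]'

```text
time_s: 13.5
tool_pos: [0.5007, 0.2187, 0.186]
eef_rot: [0.681, 0.733, 0.002, 0.002]
ft_force: [0.4, -0.3, -2.0]
grip_width: 0.157
grasp_force: 69.6
```

```bash
python3 - <<'E'
from h import *
for n in ['scene','side']:
    P=cloud(load(n)).reshape(-1,3)
    m=(P[:,2]>.15)&(P[:,2]<.75)&(P[:,0]>.3)&(P[:,0]<.75)&(P[:,1]>-.45)&(P[:,1]<0.05); q=P[m]
    for z in np.arange(.15,.75,.05):
        a=q[abs(q[:,2]-z-.025)<.025]
        if len(a): 
            d=np.hypot(a[:,0]-.502,a[:,1]+.172); print(n,round(z,2),len(a),'dmin',d.min().round(3),a[d.argmin()].round(3),'x',a[:,0].min().round(2),a[:,0].max().round(2),'y',a[:,1].min().round(2),a[:,1].max().round(2))
E
```

```text
scene 0.15 357 dmin 0.207 [ 0.358 -0.32   0.192] x 0.34 0.36 y -0.34 -0.31
scene 0.2 382 dmin 0.203 [ 0.372 -0.327  0.246] x 0.35 0.38 y -0.35 -0.32
scene 0.25 732 dmin 0.161 [ 0.66  -0.205  0.299] x 0.36 0.75 y -0.36 -0.02
scene 0.3 1449 dmin 0.161 [ 0.653 -0.227  0.301] x 0.37 0.75 y -0.37 -0.09
scene 0.35 719 dmin 0.162 [ 0.621 -0.282  0.398] x 0.38 0.75 y -0.37 -0.2
scene 0.4 888 dmin 0.151 [ 0.565 -0.309  0.425] x 0.36 0.71 y -0.45 -0.25
scene 0.45 1287 dmin 0.153 [ 0.569 -0.31   0.462] x 0.36 0.6 y -0.45 -0.3
scene 0.5 1762 dmin 0.205 [ 0.443 -0.369  0.531] x 0.36 0.44 y -0.45 -0.36
scene 0.55 800 dmin 0.288 [ 0.384 -0.435  0.591] x 0.37 0.38 y -0.45 -0.43
side 0.15 52 dmin 0.199 [ 0.355 -0.306  0.165] x 0.34 0.36 y -0.34 -0.31
side 0.2 57 dmin 0.2 [ 0.373 -0.325  0.233] x 0.35 0.37 y -0.35 -0.32
side 0.25 192 dmin 0.162 [ 0.656 -0.22   0.3  ] x 0.36 0.75 y -0.36 -0.02
side 0.3 618 dmin 0.161 [ 0.659 -0.206  0.301] x 0.37 0.75 y -0.36 -0.08
side 0.35 254 dmin 0.161 [ 0.629 -0.271  0.399] x 0.39 0.75 y -0.37 -0.19
side 0.4 318 dmin 0.145 [ 0.546 -0.311  0.443] x 0.36 0.71 y -0.45 -0.24
side 0.45 381 dmin 0.147 [ 0.562 -0.307  0.475] x 0.36 0.62 y -0.45 -0.29
side 0.5 339 dmin 0.163 [ 0.512 -0.335  0.501] x 0.37 0.51 y -0.45 -0.33
side 0.55 36 dmin 0.273 [ 0.401 -0.425  0.551] x 0.38 0.42 y -0.44 -0.43
```

arm_command --targets '[0,0,0,-0.2,-0.03,-0.2,1,0,0,0,-0.4,-0.06,-0.2,1,0,0,0,-0.6,-0.09,-0.2,1,0,0,0,-0.8,-0.12,-0.2,1,0,0,0,-0.9,-0.13,-0.2,1]'

```text
time_s: 14.12
tool_pos: [0.4821, -0.0106, 0.2319]
eef_rot: [0.681, 0.732, -0.001, -0.001]
ft_force: [0.7, 0.7, -2.4]
grip_width: 0.158
grasp_force: 69.3
```

arm_command --targets '[0,0,0,-0.2,-0.03,0,1,0,0,0,-0.35,-0.05,0,1,0,0,0,-0.425,-0.067,0,1,0,0,0,-0.425,-0.067,0,1,0,0,0,-0.425,-0.067,0,1]'

```text
time_s: 14.75
tool_pos: [0.4738, -0.115, 0.2323]
eef_rot: [0.681, 0.733, 0.0, -0.001]
ft_force: [-0.6, 1.0, -1.9]
grip_width: 0.154
grasp_force: 69.3
```

```bash
python3 - <<'E'
from h import *
s=robot.state(); print({k:np.round(s[k],4) for k in ['qpos','tool_pos','eef_rot','ft_force','torque','grip_width']})
c=cap('wrist'); save(c,'w3.png',None,1.25)
E
```

```text
{'qpos': array([-4.8680e-01, -7.2000e-02,  1.8330e+00,  4.0000e-04,  1.3819e+00,
       -5.6070e-01]), 'tool_pos': array([ 0.4738, -0.115 ,  0.2323]), 'eef_rot': array([ 6.806e-01,  7.327e-01,  0.000e+00, -7.000e-04]), 'ft_force': array([-0.6122,  1.0213, -1.9371]), 'torque': array([-0.027 , -0.0019, -0.0073]), 'grip_width': np.float64(0.1544)}
```

View pics/w3.png

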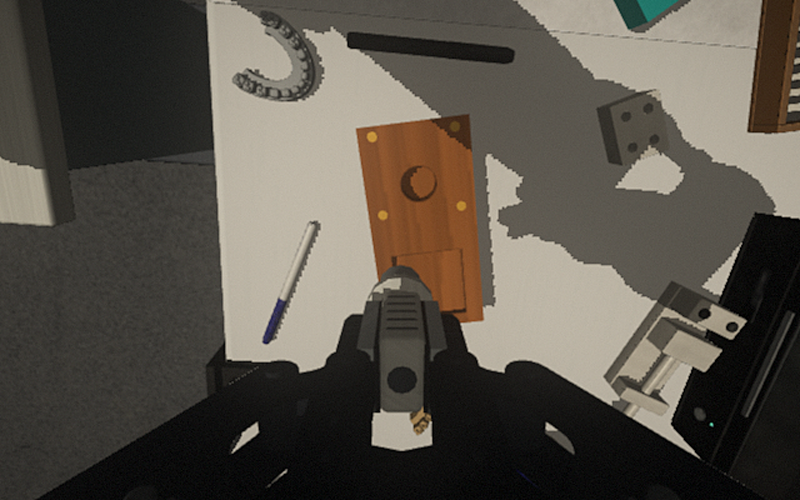

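The pocket rim is centred at (419,183), the screws are at (372,137), (455,126), (383,215) and (461,206), the stand corners are (357,129), (469,115) and (483,320), and the plug hangs upright in the fingers. I'll work out positions from these.

```bash
python3 - <<'E'
from h import *
c=load('wrist'); P=cloud(c)
f36=lambda p: atz(c,p[0]/1.25,p[1]/1.25,.036)[:2]
for p in [(419,183),(372,137),(455,126),(383,215),(461,206),(357,129),(469,115),(483,320),(463,250),(466,312),(393,258)]: print(p,f36(p).round(4))
s=np.mean([f36(p) for p in [(372,137),(455,126),(383,215),(461,206)]],0); print('screw mean',s)
im=cv2.cvtColor(np.array(c['frame']),cv2.COLOR_RGB2GRAY)
# pocket pixels: depth below top inside
v,u=np.mgrid[:400,:640]
m=(P[...,2]<.033)&(np.hypot(u-419/1.25,v-183/1.25)<22)&(np.hypot(P[...,0]-.487,P[...,1]+.084)<.02)
E=[(atz(c,a,b,.036)) for a,b in zip(u[m],v[m])]; E=np.array(E)[:,:2]
print('pocket',len(E),cv2.minEnclosingCircle((E*1000).astype(np.float32)),E.mean(0))
m=(P[...,2]>.033)&(P[...,2]<.039)&(abs(P[...,0]-.49)<.1)&(P[...,1]>-.15)&(P[...,1]<-.0)
q=P[m];q=q[q[:,2]>0];r=cv2.minAreaRect((q[:,:2]*1000).astype(np.float32));print(r,np.median(q[:,2]))
E
```

```text
(419, 183) [ 0.4875 -0.0879]
(372, 137) [ 0.4472 -0.0544]
(455, 126) [ 0.5119 -0.0412]
(383, 215) [ 0.4597 -0.1168]
(461, 206) [ 0.524  -0.1043]
(357, 129) [ 0.435  -0.0491]
(469, 115) [ 0.5219 -0.0321]
(483, 320) [ 0.5559 -0.2069]
(463, 250) [ 0.5301 -0.1423]
(466, 312) [ 0.5396 -0.2002]
(393, 258) [ 0.4707 -0.154 ]
screw mean [ 0.48568948 -0.07915481]
pocket 622 ((486.1998291015625, -86.56395721435547), 17.889787673950195) [ 0.48746443 -0.08779506]
((489.62115478515625, -98.78890991210938), (90.16231536865234, 121.4583740234375), 11.205316543579102) 0.034806852048716946
```

arm_command --targets '[0,0,0,0.102,0.06,0,1,0,0,0,0.102,0.06,0.2,1,0,0,0,0.102,0.06,0.4,1,0,0,0,0.102,0.06,0.54,1,0,0,0,0.102,0.06,0.54,1,0,0,0,0.102,0.06,0.54,1,0,0,0,0.102,0.06,0.54,1]'

```text
time_s: 15.68
tool_pos: [0.4888, -0.0897, 0.1003]
eef_rot: [0.681, 0.733, 0.001, 0.002]
ft_force: [0.0, -0.5, -1.9]
grip_width: 0.152
grasp_force: 69.3
```

```bash
python3 - <<'E'
from h import *
s=robot.state(); print({k:np.round(s[k],4) for k in ['tool_pos','eef_rot','ft_force','torque','grip_width']})
c=cap('wrist'); save(c,'w4.png',(180,60,480,285),2.6)
E
```

```text
{'tool_pos': array([ 0.4888, -0.0897,  0.1003]), 'eef_rot': array([6.805e-01, 7.327e-01, 7.000e-04, 2.000e-03]), 'ft_force': array([ 0.0474, -0.5484, -1.9289]), 'torque': array([-0.0152, -0.0509,  0.0042]), 'grip_width': np.float64(0.1524)}
```

View pics/w4.png

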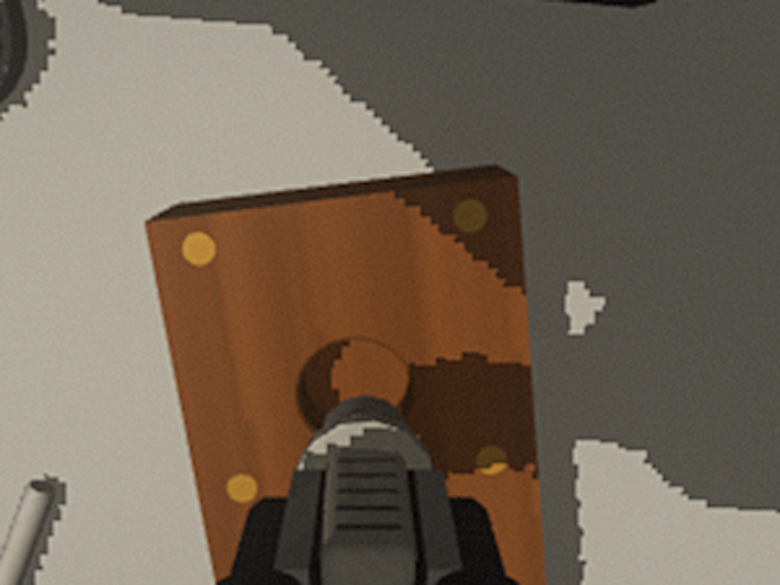

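The rim in the crop spans x 297–410 with its top at y 338, so its centre is about (354,392). The plug's foot is just in front of it, above the stand. I'll compare the two.

```bash
python3 - <<'E'
from h import *
c=load('wrist')
px=lambda a,b:(180+a/2.6,60+b/2.6)
for p in [(354,392),(297,388),(410,385),(354,338),(199,249),(470,215),(242,488),(491,461)]: print(p,atz(c,*px(*p),.036).round(4))
# project expected rim and foot
import math
for n,C,z,r in [('rim',(.487,-.0885),.036,.0145),('foot',(.4888,-.0891),.060,.010),('collar',(.4888,-.0891),.082,.014)]:
    q=np.array([proj(c,(C[0]+r*math.cos(t),C[1]+r*math.sin(t),z)) for t in np.linspace(0,6.28,60)]); q=(q-[180,60])*2.6; print(n,q.min(0).round(),q.max(0).round())
E
```

```text
(354, 392) [ 0.4869 -0.0878  0.036 ]
(297, 388) [ 0.4724 -0.0877  0.036 ]
(410, 385) [ 0.501  -0.0849  0.036 ]
(354, 338) [ 0.4859 -0.0736  0.036 ]
(199, 249) [ 0.4471 -0.054   0.036 ]
(470, 215) [ 0.5115 -0.0411  0.036 ]
(242, 488) [ 0.4594 -0.1166  0.036 ]
(491, 461) [ 0.5239 -0.1042  0.036 ]
rim [297. 340.] [411. 448.]
foot [317. 392.] [405. 473.]
collar [291. 409.] [429. 536.]
```

arm_command --targets '[0,0,0,0.009,-0.009,0,1,0,0,0,0.009,-0.009,0.04,1,0,0,0,0.009,-0.009,0.08,1,0,0,0,0.009,-0.009,0.11,1,0,0,0,0.009,-0.009,0.14,1,0,0,0,0.009,-0.009,0.14,1]'

```text
time_s: 16.48
tool_pos: [0.4842, -0.0869, 0.0622]
eef_rot: [0.681, 0.733, -0.0, -0.001]
ft_force: [0.4, -0.4, -1.7]
grip_width: 0.153
grasp_force: 69.3
```

arm_command --targets '[0,0,0,0,0.006,0.008,1,0,0,0,0,0.006,0.014,1,0,0,0,0,0.006,0.02,1,0,0,0,0,0.006,0.02,1]'

```text
time_s: 16.98
tool_pos: [0.4862, -0.087, 0.058]
eef_rot: [0.681, 0.733, -0.0, -0.0]
ft_force: [-0.8, -0.3, -1.3]
grip_width: 0.154
grasp_force: 69.3
```

arm_command --targets '[0,0,0,0,0,0.004,1,0,0,0,0,0,0.008,1,0,0,0,0,0,0.008,1]'

```text
time_s: 17.35
tool_pos: [0.4863, -0.0871, 0.0564]
eef_rot: [0.681, 0.733, -0.0, 0.0]
ft_force: [-1.8, 1.1, 2.1]
grip_width: 0.155
grasp_force: 70.1
```

The foot is on the pocket floor. Releasing and rising.

arm_command --targets '[0,0,0,0,0,0,0.4,0,0,0,0,0,0,-0.2,0,0,0,0,0,0,-1,0,0,0,0,0,0,-1,0,0,0,0,0,-0.15,-1,0,0,0,0,0,-0.35,-1,0,0,0,0,0,-0.5,-1,0,0,0,0,0,-0.5,-1]'

```text
time_s: 18.35
tool_pos: [0.4885, -0.088, 0.1848]
eef_rot: [0.681, 0.733, 0.001, 0.004]
ft_force: [0.2, 0.2, -0.9]
grip_width: 0.998
grasp_force: 0.0
```

```bash
python3 - <<'E'
from h import *
s=robot.state(); print({k:np.round(s[k],4) for k in ['qpos','tool_pos','eef_rot','ft_force','grip_width']})
c=cap('wrist'); P=cloud(c)
m=(abs(P[...,0]-.487)<.04)&(abs(P[...,1]+.088)<.04)&(P[...,2]>.085)&(P[...,2]<.11);q=P[m]
print(len(q),q[:,2].max(),np.median(q[:,2]),cv2.minAreaRect((q[:,:2]*1000).astype(np.float32)))
save(c,'w5.png',(120,60,500,345),2)
E
```

```text
{'qpos': array([-0.4221, -0.012 ,  1.8716, -0.    ,  1.2744, -0.4957]), 'tool_pos': array([ 0.4885, -0.088 ,  0.1848]), 'eef_rot': array([0.6806, 0.7326, 0.0012, 0.0036]), 'ft_force': array([ 0.1905,  0.1518, -0.9059]), 'grip_width': np.float64(0.9981)}
631 0.09412251766872899 0.09170415050316078 ((488.0262145996094, -85.62871551513672), (13.533251762390137, 25.74803924560547), 4.3774614334106445)
```

View pics/w5.png

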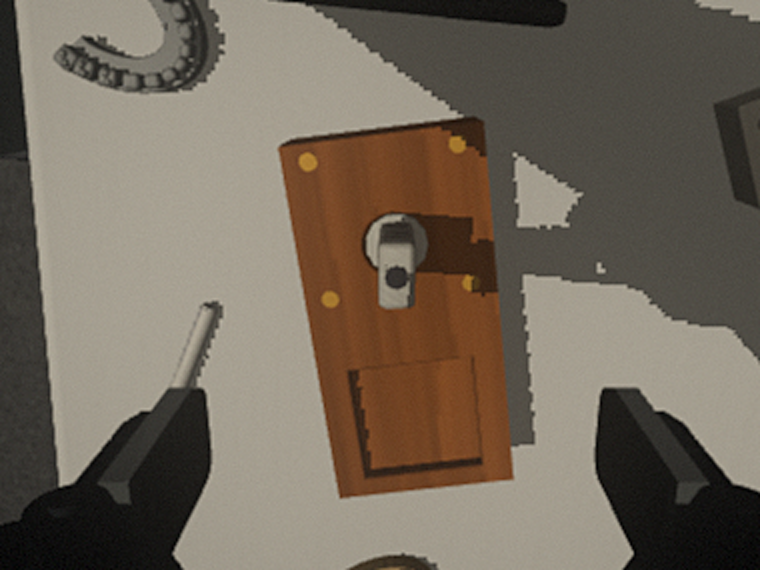

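The plug stands upright in the pocket with its top at 0.093, as expected. The recess corners are at crop (349,371), (472,357), (481,459) and (366,476). Next comes the clamp: I'll close the fingers, move to the knob's west side and sweep rigidly about the pivot.

arm_command --targets '[0,0,0,0.2,0.01,0,0,0,0,0,0.45,0.02,0,1,0,0,0,0.7,0.03,0,1,0,0,0,0.868,0.035,0,1,0,0,0,0.868,0.035,0,1,0,0,0,0.868,0.035,0.2,1,0,0,0,0.868,0.035,0.3,1,0,0,0,0.868,0.035,0.3,1,0,0,0,0.868,0.035,0.3,1]' --newtons 30

```text
time_s: 19.52
tool_pos: [0.4797, 0.1294, 0.1067]
eef_rot: [0.681, 0.732, 0.0, 0.0]
ft_force: [0.4, 0.1, 0.5]
grip_width: -0.003
grasp_force: 0.0
```

```bash
python3 - <<'E'
from h import *
c=load('wrist')
px=lambda a,b:(120+a/2,60+b/2)
q=[atz(c,*px(*p),.036)[:2] for p in [(349,371),(472,357),(481,461),(367,477)]]; print(np.round(q,4),np.mean(q,0), [np.linalg.norm(q[i]-q[(i+1)%4]) for i in range(4)])
for p in [(307,162),(457,145),(330,299),(469,283)]: print(atz(c,*px(*p),.036).round(4))
s=robot.state(); print({k:np.round(s[k],4) for k in ['qpos','tool_pos','eef_rot','ft_force','grip_width']})
c=cap('wrist');P=cloud(c)
m=(abs(P[...,0]-.51)<.03)&(abs(P[...,1]-.135)<.03)&(P[...,2]>.08)&(P[...,2]<.092);q=P[m]
print(len(q),q.mean(0) if len(q) else 0,cv2.minAreaRect((q[:,:2]*1000).astype(np.float32)) if len(q) else 0)
E
```

```text
[[ 0.47   -0.1528]
 [ 0.5284 -0.1413]
 [ 0.5389 -0.1978]
 [ 0.4821 -0.211 ]] [ 0.5048628  -0.17570802] [np.float64(0.059478747370167694), np.float64(0.05743749024229089), np.float64(0.05832634757278357), np.float64(0.05949180519320422)]
[ 0.4467 -0.0542  0.036 ]
[ 0.5114 -0.0421  0.036 ]
[ 0.4594 -0.1167  0.036 ]
[ 0.5231 -0.1043  0.036 ]
{'qpos': array([ 1.9800e-02,  9.3300e-02,  1.9301e+00, -2.0000e-04,  1.1173e+00,
       -5.2700e-02]), 'tool_pos': array([0.4797, 0.1294, 0.1067]), 'eef_rot': array([6.810e-01, 7.323e-01, 2.000e-04, 4.000e-04]), 'ft_force': array([0.351 , 0.1321, 0.4903]), 'grip_width': np.float64(-0.0026)}
560 [0.5110636  0.13432834 0.08681807] ((511.56201171875, 133.07522583007812), (13.401790618896484, 13.245196342468262), 59.107051849365234)
```

The knob is confirmed at (0.511,0.134), top 0.088. Going down beside it, then sweeping.

arm_command --targets '[0,0,0,0,0,0.08,1,0,0,0,0,0,0.152,1,0,0,0,0,0,0.152,1]'

```text
time_s: 19.95
tool_pos: [0.4788, 0.1299, 0.0681]
eef_rot: [0.681, 0.733, -0.0, -0.0]
ft_force: [0.2, 0.1, -0.0]
grip_width: 0.001
grasp_force: 0.0
```

arm_command --targets '[0,0,-0.067,-0.011,0.018,0,1,0,0,-0.133,-0.019,0.037,0,1,0,0,-0.2,-0.026,0.057,0,1,0,0,-0.267,-0.029,0.078,0,1,0,0,-0.333,-0.031,0.098,0,1,0,0,-0.4,-0.031,0.119,0,1,0,0,-0.467,-0.029,0.14,0,1,0,0,-0.533,-0.025,0.161,0,1]'

```text
time_s: 20.95
tool_pos: [0.5207, 0.1267, 0.0698]
eef_rot: [0.322, 0.947, 0.0, 0.001]
ft_force: [-1.2, -0.8, 0.0]
grip_width: -0.0
grasp_force: 0.5
```

```bash
python3 - <<'E'
from h import *
s=robot.state(); print({k:np.round(s[k],4) for k in ['qpos','tool_pos','eef_rot','ft_force','grip_width']})
c=cap('side');P=cloud(c)
m=(abs(P[...,0]-.52)<.05)&(abs(P[...,1]-.16)<.05)&(P[...,2]>.05)&(P[...,2]<.09);q=P[m]
print(len(q))
E
```

```text
{'qpos': array([ 1.3100e-02,  2.4460e-01,  1.8409e+00, -2.0000e-04,  1.0543e+00,
       -9.0100e-01]), 'tool_pos': array([0.5207, 0.1267, 0.0698]), 'eef_rot': array([3.224e-01, 9.466e-01, 2.000e-04, 9.000e-04]), 'ft_force': array([-1.224 , -0.8499,  0.0445]), 'grip_width': np.float64(-0.0005)}
185
```

arm_command --targets '[0,0,-0.067,-0.011,0.018,0,1,0,0,-0.133,-0.019,0.037,0,1,0,0,-0.2,-0.026,0.057,0,1,0,0,-0.267,-0.029,0.078,0,1,0,0,-0.333,-0.031,0.098,0,1,0,0,-0.4,-0.031,0.119,0,1,0,0,-0.467,-0.029,0.14,0,1]'

```text
time_s: 21.88
tool_pos: [0.5477, 0.1498, 0.0695]
eef_rot: [-0.038, 0.999, -0.0, 0.001]
ft_force: [-0.2, -0.8, -0.1]
grip_width: 0.001
grasp_force: 0.4
```

arm_command --targets '[0,0,0,0,0.008,0,1,0,0,0,0,0.016,0,1,0,0,0,0,0.024,0,1]'

```text
time_s: 22.25
tool_pos: [0.5467, 0.1559, 0.0686]
eef_rot: [-0.036, 0.999, -0.0, 0.0]
ft_force: [0.6, -0.3, 0.2]
grip_width: 0.0
grasp_force: 0.5
```

arm_command --targets '[0,0,0,0,0.008,0,1,0,0,0,0,0.012,0,1,0,0,0,0,0.012,0,1]'

```text
time_s: 22.62
tool_pos: [0.5465, 0.1577, 0.0683]
eef_rot: [-0.037, 0.999, -0.001, 0.0]
ft_force: [0.5, -7.0, 1.2]
grip_width: 0.004
grasp_force: 3.3
```

At the stop. Backing off, rising, turning back and opening over the nest.

arm_command --targets '[0,0,0,0,-0.03,0,1,0,0,0,0,-0.03,-0.2,1,0,0,0.12,0.05,0.03,-0.4,0,0,0,0.24,0.1,0.1,-0.44,-1,0,0,0.36,0.15,0.18,-0.44,-1,0,0,0.48,0.179,0.258,-0.44,-1,0,0,0.6,0.179,0.258,-0.44,-1,0,0,0.72,0.179,0.258,-0.44,-1,0,0,0.84,0.179,0.258,-0.44,-1,0,0,0.974,0.179,0.258,-0.44,-1,0,0,0.974,0.179,0.258,-0.44,-1,0,0,0.974,0.179,0.258,-0.44,-1]'

```text
time_s: 24.12
tool_pos: [0.4966, 0.22, 0.1779]
eef_rot: [0.665, 0.747, -0.0, -0.0]
ft_force: [-0.8, 1.5, -1.3]
grip_width: 1.0
grasp_force: 0.0
```

```bash
python3 - <<'E'
from h import *
s=robot.state(); print({k:np.round(s[k],4) for k in ['qpos','tool_pos','eef_rot','ft_force','grip_width']})
c=cap('wrist');P=cloud(c)
B=lambda x0,x1,y0,y1,z0,z1:(P[...,0]>x0)&(P[...,0]<x1)&(P[...,1]>y0)&(P[...,1]<y1)&(P[...,2]>z0)&(P[...,2]<z1)
for n,b in [('base',(.42,.58,.08,.3,.022,.034)),('master',(.45,.55,.185,.27,.044,.052)),('knob',(.45,.6,.1,.22,.08,.094)),('strap',(.45,.6,.1,.22,.053,.066))]:
    q=P[B(*b)]; print(n,len(q),q.mean(0).round(4) if len(q) else '',cv2.minAreaRect((q[:,:2]*1000).astype(np.float32)) if len(q)>3 else '')
save(c,'w6.png',(150,0,540,300),1.9)
E
```

```text
{'qpos': array([1.9430e-01, 1.2340e-01, 1.7444e+00, 3.0000e-04, 1.2743e+00,
       7.7400e-02]), 'tool_pos': array([0.4966, 0.22  , 0.1779]), 'eef_rot': array([ 6.646e-01,  7.472e-01, -1.000e-04, -3.000e-04]), 'ft_force': array([-0.7934,  1.4724, -1.3383]), 'grip_width': np.float64(1.0001)}
base 10645 [0.4984 0.1977 0.0284] ((500.956298828125, 191.47850036621094), (100.30715942382812, 150.33128356933594), 6.635708332061768)
master 3248 [0.4979 0.2201 0.0483] ((509.5876159667969, 214.64248657226562), (73.86492919921875, 63.93280792236328), 5.590858459472656)
knob 270 [0.5438 0.1804 0.0866] ((544.2584228515625, 179.39666748046875), (13.375638008117676, 12.371685028076172), 6.816588878631592)
strap 1775 [0.5084 0.1758 0.0584] ((513.224609375, 176.26321411132812), (79.47390747070312, 25.021669387817383), 14.030142784118652)
```

View pics/w6.png

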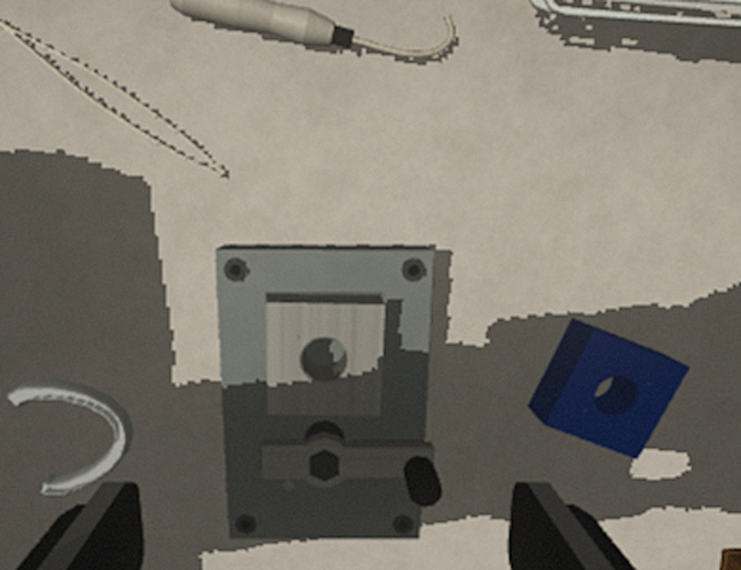

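The view shows the clamp fully open, with the knob at (422,480), and the master's bore at (323,358). The fixture hasn't moved. Going down to grip the master.

arm_command --targets '[0,0,0,-0.004,0.002,0.2,-1,0,0,0,-0.004,0.002,0.4,-1,0,0,0,-0.004,0.002,0.53,-1,0,0,0,-0.004,0.002,0.53,-1,0,0,0,-0.004,0.002,0.53,-1]' --newtons 60

```text
time_s: 24.8
tool_pos: [0.4986, 0.2193, 0.0471]
eef_rot: [0.665, 0.747, 0.001, 0.001]
ft_force: [0.5, 0.2, 0.9]
grip_width: 1.0
grasp_force: 0.0
```

arm_command --targets '[0,0,0,0,0,0.03,-1,0,0,0,0,0,0.054,-1,0,0,0,0,0,0.054,-1]'

```text
time_s: 25.18
tool_pos: [0.4971, 0.219, 0.0317]
eef_rot: [0.666, 0.746, -0.0, -0.0]
ft_force: [0.3, -0.7, 0.1]
grip_width: 1.001
grasp_force: 0.0
```

arm_command --targets '[0,0,0,0,0,0,0,0,0,0,0,0,0,1,0,0,0,0,0,0,1,0,0,0,0,0,0,1,0,0,0,0,0,0,1]'

```text
time_s: 25.8
tool_pos: [0.4964, 0.2189, 0.0325]
eef_rot: [0.665, 0.746, -0.001, -0.001]
ft_force: [-5.3, -0.8, 7.5]
grip_width: 0.593
grasp_force: 63.9
```

arm_command --targets '[0,0,0,0,-0.003,-0.005,1,0,0,0,0,-0.003,-0.01,1,0,0,0,0,-0.003,-0.015,1,0,0,0,0,-0.003,-0.02,1,0,0,0,0,-0.003,-0.02,1]'

```text
time_s: 26.42
tool_pos: [0.4963, 0.2189, 0.0369]
eef_rot: [0.666, 0.746, -0.0, -0.0]
ft_force: [-0.6, 0.2, -4.6]
grip_width: 0.592
grasp_force: 63.4
```

arm_command --targets '[0,0,0,0,0,-0.02,1,0,0,0,0,0,-0.04,1,0,0,0,0,0,-0.08,1,0,0,0,0,0,-0.18,1,0,0,0,0,0,-0.32,1,0,0,0,0,0,-0.52,1,0,0,0,0,0,-0.6,1,0,0,0,0,0,-0.6,1]'

```text
time_s: 27.42
tool_pos: [0.4983, 0.2193, 0.1899]
eef_rot: [0.666, 0.746, 0.002, 0.002]
ft_force: [0.9, -0.9, -6.5]
grip_width: 0.588
grasp_force: 64.5
```

```bash
python3 - <<'E'
from h import *
from scipy.spatial.transform import Rotation as R
s=robot.state(); print({k:np.round(s[k],4) for k in ['qpos','tool_pos','eef_rot','ft_force','torque','grip_width']})
c=cap('side');P=cloud(c)
q=P[(abs(P[...,0]-.5)<.09)&(abs(P[...,1]-.19)<.1)&(abs(P[...,2]-.028)<.006)]; print(cv2.minAreaRect((q[:,:2]*1000).astype(np.float32)),np.median(q[:,2]))
E
```

```text
{'qpos': array([0.1926, 0.1101, 1.7341, 0.    , 1.2917, 0.0782]), 'tool_pos': array([0.4983, 0.2193, 0.1899]), 'eef_rot': array([0.6655, 0.7464, 0.0022, 0.0017]), 'ft_force': array([ 0.8531, -0.8673, -6.5259]), 'torque': array([ 0.0381, -0.001 ,  0.0031]), 'grip_width': np.float64(0.5882)}
((499.7803649902344, 193.6767578125), (102.0177230834961, 153.72987365722656), 6.9462385177612305) 0.02955223381621557
```

arm_command --targets '[0,0,0,-0.18,-0.018,0,1,0,0,0,-0.38,-0.038,0,1,0,0,0,-0.58,-0.058,0,1,0,0,0,-0.78,-0.078,0,1,0,0,0,-0.95,-0.095,0,1]'

```text
time_s: 28.1
tool_pos: [0.4987, -0.0212, 0.185]
eef_rot: [0.666, 0.746, -0.001, -0.002]
ft_force: [0.9, 0.5, -5.5]
grip_width: 0.588
grasp_force: 64.5
```

arm_command --targets '[0,0,-0.02,-0.18,-0.018,0,1,0,0,-0.049,-0.36,-0.036,0,1,0,0,-0.049,-0.52,-0.052,0,1,0,0,-0.049,-0.625,-0.062,0,1,0,0,-0.049,-0.625,-0.062,0,1,0,0,-0.049,-0.625,-0.062,0,1]'

```text
time_s: 28.85
tool_pos: [0.5017, -0.1757, 0.1855]
eef_rot: [0.636, 0.771, 0.0, -0.002]
ft_force: [0.3, 0.2, -6.3]
grip_width: 0.589
grasp_force: 64.5
```

```bash
python3 - <<'E'
from h import *
s=robot.state(); print({k:np.round(s[k],4) for k in ['qpos','tool_pos','eef_rot','ft_force','torque','grip_width']})
E
```

```text
{'qpos': array([-5.6450e-01,  8.8200e-02,  1.7668e+00,  5.0000e-04,  1.2899e+00,
       -7.5600e-01]), 'tool_pos': array([ 0.5017, -0.1757,  0.1855]), 'eef_rot': array([ 0.6363,  0.7714,  0.    , -0.0016]), 'ft_force': array([ 0.3333,  0.2409, -6.2996]), 'torque': array([-0.007 ,  0.0245, -0.0427]), 'grip_width': np.float64(0.5892)}
```

arm_command --targets '[0,0,0,-0.005,0.01,0.18,1,0,0,0,-0.005,0.01,0.36,1,0,0,0,-0.005,0.01,0.5,1,0,0,0,-0.005,0.01,0.5,1,0,0,0,-0.005,0.01,0.5,1,0,0,0,-0.005,0.01,0.5,1]'

```text
time_s: 29.6
tool_pos: [0.5069, -0.1782, 0.0644]
eef_rot: [0.636, 0.772, 0.0, 0.002]
ft_force: [0.1, 0.2, -6.4]
grip_width: 0.587
grasp_force: 66.2
```

```bash
python3 - <<'E'
from h import *
s=robot.state(); print({k:np.round(s[k],4) for k in ['tool_pos','eef_rot','ft_force']})
c=cap('wrist'); P=cloud(c)
q=P[(abs(P[...,0]-.505)<.05)&(P[...,1]<-.14)&(P[...,1]>-.22)&(P[...,2]>.055)&(P[...,2]<.085)]
print(len(q),q.mean(0) if len(q) else '',cv2.minAreaRect((q[:,:2]*1000).astype(np.float32)) if len(q)>3 else '')
save(c,'w7.png',(170,60,490,300),2.4)
E
```

```text
{'tool_pos': array([ 0.5069, -0.1782,  0.0644]), 'eef_rot': array([6.362e-01, 7.715e-01, 3.000e-04, 2.200e-03]), 'ft_force': array([ 0.062 ,  0.1807, -6.381 ])}
15601 [ 0.50749732 -0.17357908  0.07767006] ((508.3015441894531, -178.16346740722656), (77.5986099243164, 53.41893768310547), 10.621725082397461)
```

View pics/w7.png

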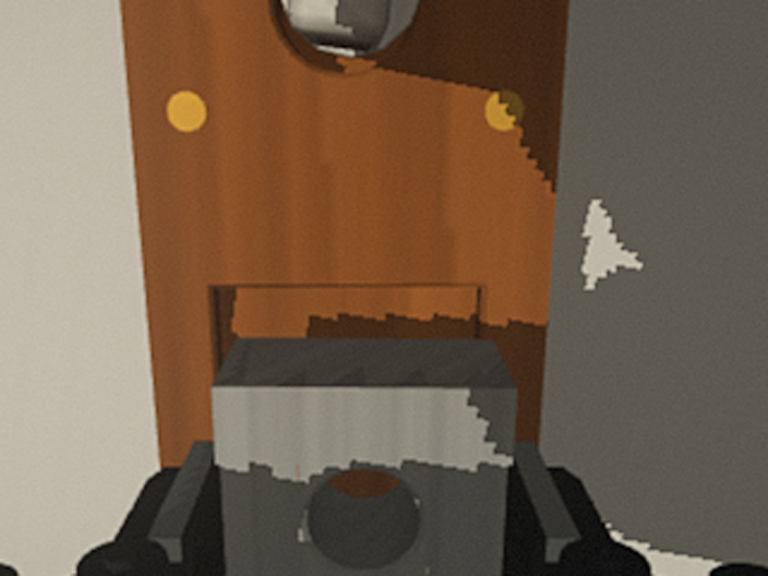

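The crop shows the master level above the recess. The underside's front edge runs (237,340)–(497,340) and the recess's front rim corners are (210,285) and (481,285). Comparing them.

```bash
python3 - <<'E'
from h import *
c=load('wrist'); px=lambda a,b:(170+a/2.4,60+b/2.4)
A=[atz(c,*px(*p),.0519)[:2] for p in [(237,340),(497,340)]]; T=[atz(c,*px(*p),.0799)[:2] for p in [(213,387),(517,387)]]
Rr=[atz(c,*px(*p),.036)[:2] for p in [(210,285),(481,285)]]
x=np.array([.9815,.1914]);y=np.array([-.1914,.9815])
for n,e,h in [('bot',A,.026),('top',T,.026),('rec',Rr,.03)]:
    print(n,np.linalg.norm(e[1]-e[0]).round(4),'centre',(np.mean(e,0)-h*y).round(4),np.degrees(np.arctan2(*(e[1]-e[0])[::-1])).round(1))
E
```

```text
bot 0.0531 centre [ 0.5094 -0.1789] 10.9
top 0.0517 centre [ 0.5087 -0.1784] 10.9
rec 0.0597 centre [ 0.5042 -0.1762] 10.9
```

arm_command --targets '[0,0,0,0.008,-0.008,0,1,0,0,0,0.008,-0.008,0,1,0,0,0,0.008,-0.008,0,1,0,0,0,0.008,-0.008,0,1]'

```text
time_s: 30.15
tool_pos: [0.503, -0.1759, 0.0621]
eef_rot: [0.636, 0.771, 0.0, 0.0]
ft_force: [-0.7, -0.8, -7.1]
grip_width: 0.593
grasp_force: 66.2
```

```bash
python3 - <<'E'
from h import *
s=robot.state(); print({k:np.round(s[k],4) for k in ['tool_pos','eef_rot','ft_force','joint_vel']})
c=cap('wrist'); P=cloud(c); z0=s['tool_pos'][2]+.0155
# master top face left/right edges from depth
F=np.array([.9815,.1914]);Y=np.array([-.1914,.9815])
m=(abs(P[...,2]-z0)<.004)&(abs(P[...,0]-.505)<.05)&(P[...,1]<-.14)&(P[...,1]>-.175);q=P[m][:,:2]
print(len(q),np.percentile(q@F,[1,99]),(q@Y).max(), 'target x',np.array([.5045,-.1762])@F,'y',np.array([.5045,-.1762])@Y+.026)
E
```

```text
{'tool_pos': array([ 0.503 , -0.1759,  0.0621]), 'eef_rot': array([0.6364, 0.7714, 0.    , 0.    ]), 'ft_force': array([-0.7045, -0.7503, -7.1413]), 'joint_vel': array([ 0.0009,  0.0006, -0.0012,  0.0018,  0.0006, -0.0006])}
6868 [0.43253734 0.497012  ] -0.24232700918417285 target x 0.46144207 y -0.2435016
```

arm_command --targets '[0,0,0,0,0,0.03,1,0,0,0,0,0,0.055,1,0,0,0,0,0,0.075,1,0,0,0,0,0,0.075,1,0,0,0,0,0,0.075,1]'

```text
time_s: 30.82
tool_pos: [0.5031, -0.1759, 0.0434]
eef_rot: [0.636, 0.771, 0.0, 0.0]
ft_force: [-0.4, 0.2, -5.3]
grip_width: 0.591
grasp_force: 66.1
```

arm_command --targets '[0,0,0,0,0,0.006,1,0,0,0,0,0,0.012,1,0,0,0,0,0,0.016,1,0,0,0,0,0,0.016,1]'

```text
time_s: 31.32
tool_pos: [0.5028, -0.1758, 0.0392]
eef_rot: [0.636, 0.771, -0.0, -0.0]
ft_force: [-0.4, 0.1, -6.9]
grip_width: 0.59
grasp_force: 66.2
```

arm_command --targets '[0,0,0,0,0,0.004,1,0,0,0,0,0,0.006,1,0,0,0,0,0,0.006,1]'

```text
time_s: 31.7
tool_pos: [0.503, -0.1759, 0.039]
eef_rot: [0.636, 0.771, -0.0, -0.0]
ft_force: [-4.7, 3.3, 6.2]
grip_width: 0.592
grasp_force: 67.7
```

On the floor. Releasing and rising.

arm_command --targets '[0,0,0,0,0,-0.003,0,0,0,0,0,0,-0.003,-0.6,0,0,0,0,0,-0.003,-1,0,0,0,0,0,-0.003,-1,0,0,0,0,0,-0.1,-1,0,0,0,0,0,-0.3,-1,0,0,0,0,0,-0.55,-1,0,0,0,0,0,-0.65,-1,0,0,0,0,0,-0.65,-1,0,0,0,0,0,-0.65,-1]'

```text
time_s: 32.95
tool_pos: [0.5022, -0.1754, 0.1986]
eef_rot: [0.636, 0.771, -0.0, -0.001]
ft_force: [0.3, -0.2, 0.0]
grip_width: 0.995
grasp_force: 0.0
```

```bash
python3 - <<'E'
from h import *
s=robot.state(); print({k:np.round(s[k],4) for k in ['tool_pos','eef_rot','ft_force','grip_width']})
c=cap('wrist'); P=cloud(c)
q=P[(abs(P[...,0]-.505)<.05)&(P[...,1]<-.13)&(P[...,1]>-.23)&(P[...,2]>.048)&(P[...,2]<.065)]
n=np.linalg.svd(q-q.mean(0),full_matrices=False)[2][2]
print(len(q),q.mean(0),cv2.minAreaRect((q[:,:2]*1000).astype(np.float32)),'normal',n)
q=P[(abs(P[...,0]-.487)<.04)&(abs(P[...,1]+.088)<.04)&(P[...,2]>.088)&(P[...,2]<.11)]
print(len(q),q.mean(0) if len(q) else '',cv2.minAreaRect((q[:,:2]*1000).astype(np.float32)))
c=cap('side');P=cloud(c);q=P[(abs(P[...,0]-.52)<.06)&(abs(P[...,1]-.17)<.05)&(P[...,2]>.075)&(P[...,2]<.095)];print('knob',q.mean(0))
E
```

```text
{'tool_pos': array([ 0.5022, -0.1754,  0.1986]), 'eef_rot': array([ 6.363e-01,  7.714e-01, -2.000e-04, -1.200e-03]), 'ft_force': array([ 0.2686, -0.2336,  0.0483]), 'grip_width': np.float64(0.9949)}
3003 [ 0.50475453 -0.17452765  0.05467316] ((504.8839111328125, -175.72714233398438), (52.02675247192383, 52.67400360107422), 10.471335411071777) normal [2.11355470e-05 6.12562141e-03 9.99981238e-01]
743 [ 0.48823734 -0.08592977  0.09159562] ((488.2095642089844, -85.94239044189453), (13.965096473693848, 25.830610275268555), 4.569308757781982)
knob [0.54303393 0.18227418 0.08372518]
```

Everything checks out. The master is flat in the recess within 1 mm, the plug is upright about 2 mm off the pocket axis, and the knob is at its open position.

```bash
python3 -c "
from bench import robot
print(robot.finish_job())"
```

```text
the job is handed in; nothing more can be done
None
```

The job is handed in with no verdict returned: by my last measurements the plug stands upright in the round pocket, the clamp is at its open stop, the master lies flat in the square recess, and the fixture has not moved.

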